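# Load the back-up drive into the bay under the desk shelf

## Robot

A 6-joint arm with a two-finger parallel gripper is mounted at the origin on the work surface. World frame = base frame: x ahead of the robot, y to its left, z up, the work surface at z = 0. Lengths are in m, angles in degrees, forces in N, time in s.
With the tool pointing down it reaches from about 0.375 to 0.975 m from the base axis. Payload 3.8 kg.
Tool frame: the origin (TCP) lies at the very end of the fingers, on their centre line; the grasp point (between the pads) lies 19 mm behind it; z points along the fingers, y is the line along which they close (so a half turn about z gives the same grasp; the last joint's range is limited). The gripper opens to 85 mm and grips with 20 to 120 N. Pads are 22 mm wide; open, the fingers measure 114 mm over their backs; the gripper's body (76 mm by 85 mm) begins 54 mm behind the grasp point. The pads swing forward as they close: fully open they stand 13 mm farther back than shut.
Start: joints at [-65.827, 15.12, 91.902, -0, 72.978, -2.114], TCP at [0.299, -0.605, 0.231] pointing down, gripper open.
Joint ranges: [-150.88, 150.88], [-54.13, 125.18], [17.81, 147.31], [-75.09, 255.09], [0, 152.58], [-146.25, 146.25]. Speed limits (degrees/s): [147.25, 147.25, 180, 180, 180, 180].

## Interface

Orientations are given as a 3x3 rotation matrix whose columns are the frame's x, y, z axes.
In Python, from cell import ctrl, cams gives the robot as it stands (ctrl), with the cameras (cams).
- The arm moves only by the shell command python3 nudge.py [OPENING] [FORCE], which reads ROWS from standard input. ROWS is a JSON list of rows, 1 to 8 of them, each of 6 numbers: dx, dy, dz in m, then a rotation vector rx, ry, rz in degrees; each row is the pose to reach, as a shift and turn from the pose commanded when the command began, along the tool's axes at that moment; what a row does not reach only later rows make up. A row lasts 1/12 s, in which the tool goes at most 0.0417 m and 7.16 degrees, less where a joint would pass 70% of its speed; a pose out of reach is approached as far as the arm can. OPENING is the finger opening in m, set as the command begins (- or left out keeps the last). The fingers move at their own pace and stop on an object; FORCE is the grip in N (left out, the last holds). Time passes only in rows, so rows that do not move let the fingers close. It prints the time, the measured TCP pose, the force, the opening and the grip force at its end. Input that does not fit is refused with a message, and nothing moves.
- ctrl.observe(): the state, without advancing time (a new reading comes with each control period).
- cams.camera(name): name is "scene" or "top" or "wrist"; returns the picture (480x640x3 uint8, red, green, blue); there is no depth.
- cams.camera_info(name): a dict with "K" (3x3 intrinsics, pixels), "dist" ([k1, k2, p1, p2, k3] as OpenCV has them; the pictures are not rectified), "eye" and "attitude" of the camera in the world. Camera axes: x right, y up, looking along -z (the intrinsics and any distortion apply to the point x, -y, -z); pixel columns grow to the right and rows downward; lengths in m; the calibration is good to about 2 mm. A picture is of the moment at which its call begins: read the wrist's pose just before it. camera_info takes no time and is no camera call; for the wrist camera it gives the pose at the moment of the call.
- ctrl.hand_in(): hands the job in; it is judged then, once.
The state is a dict: "time": time; "qpos": joint angles; "qd": joint speeds; "effort": joint torques, N m; "tcp_pos": TCP position; "tool_rot": TCP orientation; "force": force on the tool from outside, world axes, zero at the start; "torque": the same for the moment, N m; "finger_gap": finger opening in m; "grasp_force": force on a finger pad.
Only numpy, scipy, OpenCV 4.12 (cv2) and the standard library are available. Lean on these libraries where they do the work, as an engineer would, in place of code of your own. Each camera call takes 0.05 s, during which the arm holds its last target. There are 200 camera calls.

## Task

Draw the empty drive tray out from under the desk shelf until its whole pocket is in the open, and set the ribbed metal back-up drive gently into the pocket, flat and square. Then slide the loaded tray fully home into its bay under the shelf and swing the steel catch all the way across behind the tray's fin. Let go of everything and leave the other things on the desk where they are.

Things in the scene. Friction and masses are not known exactly. Their poses are not given: they have to be found in the camera images.
- dock: Fixed wooden desk shelf with a grey plastic drive bay under it. Origin on the desk, on the channel's centre line, 12 mm inside the shelf's front edge; x points inward under the shelf, away from the robot, along the channel; y left, z up. Board x -12 to 150, y -250 to 250, z 175 to 193 mm, books and a speaker on it to z 248; 18 mm legs at y = -235 and 235.
- dock_channel (a point): Point on the channel floor (4 mm above the desk), at dock x = -140 mm. The channel runs along dock x between two rails: inner faces at y = -45 and 45, 6 mm thick, tops at z 12 mm. Front stop: face at dock x = -180, top at z 10 mm. End stop: face at dock x = 143 mm.
- dock_mouth (a point): Centre of the bay's mouth on the channel floor, at dock x = 50 mm. The bay is roofed from there to x = 145: roof underside z 44, top z 50 mm, outer sides y = -51 and 51 mm. In front of the mouth only the shelf's board is above the channel.
- tray: Loose aluminium tray, 300 g, sliding on the channel floor, 3 mm free each side. Plate 155 x 84 x 6 mm (x -93 to 62, y -42 to 42). Origin: its underside below the pocket's centre; x inward like the dock's. Home: far end on the end stop, origin at dock x = 81 mm. Starts empty, 0 to 12 mm short of home. Front stop: origin at dock x = -87; below x = -70 the pocket is all in the open.
- tray_pocket (a point): Centre of the pocket's floor, 6 mm above the tray's origin. The floor is 108 x 66 mm (x, y); the rim walls, 4 mm thick, lean outwards by 14 degrees and stand 9 mm above it, with gaps in the long sides from x = -28 to 28 mm.
- tray_fin (a point): Grip point in the middle of the tray's upright black fin: 76 mm nearer than the tray's origin, 40 mm above its underside. The fin is 28 mm long (tray x -90 to -62), 14 mm thick (y), z 6 to 52 mm. With the tray home it is centred 17 mm inside the shelf's front edge: only a tilted tool (25 to 45 degrees) gets there.
- drive: Back-up drive: aluminium block 104 x 62 x 26 mm (x, y, z) with fine dark ribs on its top and dark rubber ends, 150 to 310 g. Origin at the centre of its underside. Lies flat on the desk, left or right of the dock. It may be seated either way round.
- catch (a joint): Angle of the steel catch, rad: 0 open, arm pointing towards the robot beside the channel; 1.571 closed, arm across the channel behind the fin (stop). Vertical pivot at dock x = -22, y = 105 mm; closes counter-clockwise seen from above; light friction (1.5 N at the knob), stays where left. Arm 14 mm wide, z 16 to 24, reaching 111 mm from the pivot. Starts at 0 to 0.15.
- catch_knob (a point): On the axis of the catch's round upright knob (16 mm diameter, z 24 to 64 mm), 36 mm from the pivot, at z 52 mm. In the dock's frame: x = -22 - 36 cos(angle), y = 105 - 36 sin(angle) mm.
- power_bank: Bystander: smooth rounded aluminium slab without ribs, 135 x 68 x 15 mm, lying on the other side of the dock from the drive. Origin at the centre of its underside.
- stapler: Bystander: black and grey stapler 130 x 36 x 51 mm, left of the robot's front. Origin at the centre of its underside.
- tape_dispenser: Bystander: black tape dispenser 130 x 50 x 82 mm, right of the robot's front. Origin at the centre of its underside.
- mug: Bystander: white mug, 82 mm across, 95 mm high. Origin at the centre of its underside.
- pen_pot: Bystander: dark pen pot, 72 mm across, 100 mm high, with pens up to 160 mm. Origin at the centre of its underside.

How it is judged (in metres and radians):
On the way, in this order (a step that is already met when the one before it is completed fails the run):
1. the tray is drawn out along its channel until the pocket is in the open (tray origin at dock x below -55 mm) (x of tray in the frame of dock below -0.055 m and z of tray in the frame of dock between 0.001 and 0.0075 m and angle between tray's own z axis and vertical below 0.04 rad and y of tray in the frame of dock between -0.006 and 0.006 m), for 0.2 s.
2. the drive lies flat and square in the pocket, released, while the tray is still drawn out (x of drive in the frame of tray between -0.005 and 0.005 m and y of drive in the frame of tray between -0.005 and 0.005 m and z of drive in the frame of tray between 0.003 and 0.0085 m and angle between the x axis of drive and the x axis of tray, either way round below 0.07 rad and angle between the z axis of drive and the z axis of tray, either way round below 0.04 rad and angle between drive's own z axis and vertical below 0.2 rad and z of tray in the frame of dock between 0.001 and 0.0075 m and angle between tray's own z axis and vertical below 0.04 rad and y of tray in the frame of dock between -0.006 and 0.006 m and x of tray in the frame of dock below -0.03 m and contact force between the fingers and drive below 0.1 N), for 0.2 s.
3. the loaded tray is fully home in the bay (within 8 mm), the drive still seated (x of drive in the frame of tray between -0.005 and 0.005 m and y of drive in the frame of tray between -0.005 and 0.005 m and z of drive in the frame of tray between 0.003 and 0.0085 m and angle between the x axis of drive and the x axis of tray, either way round below 0.07 rad and angle between the z axis of drive and the z axis of tray, either way round below 0.04 rad and angle between drive's own z axis and vertical below 0.2 rad and x of tray in the frame of dock above 0.073 m and z of tray in the frame of dock between 0.001 and 0.0075 m and angle between tray's own z axis and vertical below 0.04 rad and y of tray in the frame of dock between -0.006 and 0.006 m), for 0.2 s.
4. the catch is swung across behind the fin (beyond 1.40 rad) (all of step 3 and value of joint catch above 1.4 rad), for 0.2 s.
At the end, for the whole second after the job is handed in: Drive at rest in the pocket: centred within 5 mm, underside within 2.5 mm of the pocket floor, square within 0.07 and flat within 0.04 rad. Tray at rest, flat, within 8 mm of home (dock x above 73 mm). Catch beyond 1.40 rad. Bystanders within 30 mm of where they were (all of step 4 and linear speed of each of drive, tray below 0.02 m/s and distance of each of power_bank, stapler, tape_dispenser, mug, pen_pot from where it was at the start of the episode below 0.03 m); the robot touches nothing.
It fails at once if a bystander is pushed more than 30 mm or tipped over (distance of any of power_bank, stapler, tape_dispenser, mug, pen_pot from where it was at the start of the episode above 0.03 m or angle between any of power_bank, stapler, tape_dispenser, mug, pen_pot's own z axis and vertical above 0.5 rad).
It fails at once if the drive is dropped or rammed into the tray (more than 60 N between them) (contact force between drive and tray above 60 N).
It also fails if it takes over 72 s, if anything falls off the work surface, if the arm or the gripper's body presses on something with over 40 N, if the wrist force passes 120 N, or if a joint passes its speed limit or range.

## Working session

There is one attempt and no reset: what is moved stays moved. The work goes in short steps, Python scripts to look and compute and a shell command to move; the robot and the scene stay as the last step left them, time stands still between calls to the robot, and variables do not carry over. Pictures are saved under pics/ and viewed, at most 10 in all, crops included, and the job is handed in when it is done.

```bash
ls; mkdir -p pics; python3 - <<'E'
from cell import ctrl, cams
import cv2
for n in("scene","top"):
    im=cams.camera(n); cv2.imwrite(f"pics/{n}0.png",im[...,::-1])
    i=cams.camera_info(n); print(n,i)
print(cams.camera_info("wrist"))
print(ctrl.observe())
E
```

```text
cell.py
nudge.py
pics
scene {'K': array([[549.07792282,   0.        , 317.94328828],
       [  0.        , 549.07792282, 248.60699711],
       [  0.        ,   0.        ,   1.        ]]), 'dist': array([-0.06934874,  0.        ,  0.        ,  0.        ,  0.        ]), 'eye': array([ 0.95905522, -0.21427239,  1.3352581 ]), 'attitude': array([[ 5.08160207e-01, -8.08600782e-01,  2.96543386e-01],
       [ 8.61262422e-01,  4.77286379e-01, -1.74426926e-01],
       [-4.94370055e-04,  3.44038497e-01,  9.38955413e-01]])}
top {'K': array([[466.45062886,   0.        , 319.2564118 ],
       [  0.        , 466.45062886, 237.83057068],
       [  0.        ,   0.        ,   1.        ]]), 'dist': array([-0.03654451,  0.        ,  0.        ,  0.        ,  0.        ]), 'eye': array([ 3.95195359e-01, -5.57176951e-04,  1.02272245e+00]), 'attitude': array([[-0.00337589,  0.98382276, -0.17911275],
       [-0.99974418, -0.00732631, -0.02139858],
       [-0.02236465,  0.17899469,  0.98359581]])}
{'K': array([[384.44958974,   0.        , 314.05493114],
       [  0.        , 384.44958974, 244.07692171],

[... 435 characters left out ...]
0821e-03,
        7.29779191e+01, -2.11345856e+00]), 'qd': array([-0.01860191, -0.0449428 , -0.08916072,  0.0292135 , -0.06723354,
        0.04564211]), 'effort': array([ 6.64578674e-04, -5.16704750e+01, -3.68590629e+01,  1.32606638e-05,
        6.25569199e-03, -3.93757875e-05]), 'tcp_pos': array([ 0.29865972, -0.60458515,  0.23008808]), 'tool_rot': array([[ 8.96586144e-01,  4.42868568e-01, -8.47140371e-04],
       [ 4.42869375e-01, -8.96584250e-01,  1.84375120e-03],
       [ 5.70067405e-05, -2.02825431e-03, -9.99997941e-01]]), 'force': array([ 0.03638197, -0.49095636, -0.50911404]), 'torque': array([0.01695812, 0.00596932, 0.05703328]), 'grasp_force': 0.0, 'finger_gap': 0.08556367366810025}
```

View pics/top0.png

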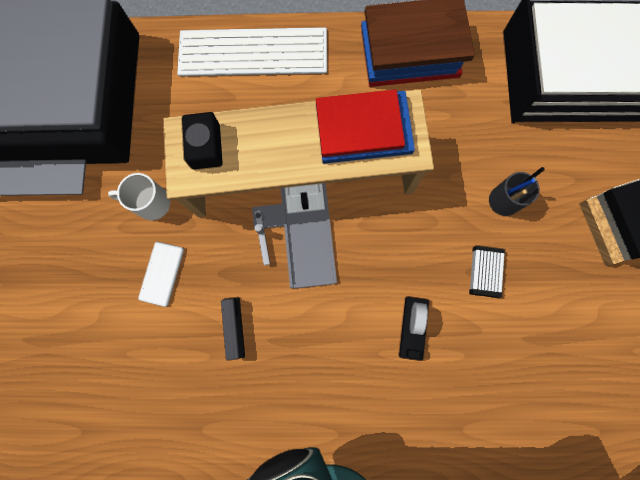

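View pics/scene0.png

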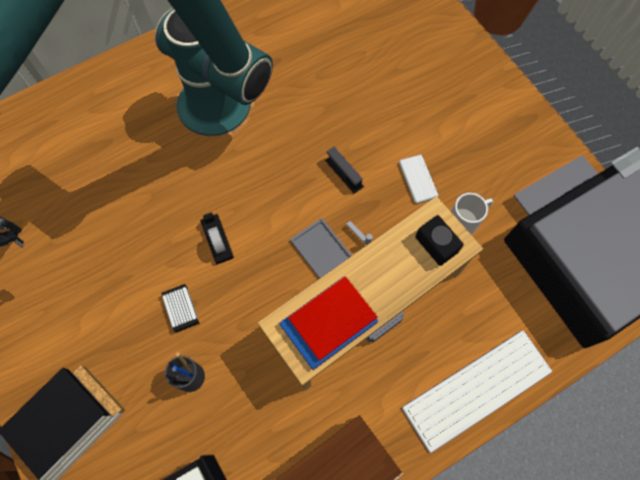

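The top view shows the channel running up to the shelf with its front corners at (290,288) and (337,283). The fin is at (304,200) and the catch pivot at about (259,213), with the arm end at (267,264). The ribbed drive is on the right, spanning (470–505, 247–297). The power bank is on the left at (162,274), and the stapler (233,328) and tape dispenser (414,328) are in front. The scene view agrees.

```bash
cat > h.py <<'E'
import numpy as np, cv2
from scipy.optimize import least_squares
from scipy.spatial.transform import Rotation as R
def ray(i,uv):
    p=cv2.undistortPoints(np.array([[uv]],float),i["K"],i["dist"])[0,0]
    d=i["attitude"]@np.array([p[0],-p[1],-1.]); return i["eye"],d
def onz(i,uv,z):
    e,d=ray(i,uv); return e+d*(z-e[2])/d[2]
def proj(i,P):
    c=(np.atleast_2d(P)-i["eye"])@i["attitude"]; c=c*[1,-1,-1]
    return cv2.projectPoints(c.reshape(-1,1,3),np.zeros(3),np.zeros(3),i["K"],i["dist"])[0][:,0]
def T(p,L):  # p=(x,y,yaw) local pts -> world
    L=np.atleast_2d(np.asarray(L,float)); c,s=np.cos(p[2]),np.sin(p[2])
    return np.c_[p[0]+c*L[:,0]-s*L[:,1],p[1]+s*L[:,0]+c*L[:,1],L[:,2]]
def fit(obs,p0): # obs: list of (info, local, uv)
    f=lambda p:np.concatenate([(proj(i,T(p,l))-u).ravel() for i,l,u in obs])
    r=least_squares(f,p0,loss="soft_l1"); return r.x,f(r.x).reshape(-1,2)
E
python3 - <<'E'
from h import *
from cell import ctrl, cams
t=cams.camera_info("top");s=cams.camera_info("scene")
o=[(t,(-.012,.25,.193),(167,196)),(t,(.15,.25,.193),(164,119)),(t,(.15,-.25,.193),(421,91)),(t,(-.012,-.25,.193),(433,168)),
(t,(-.186,.051,.01),(290,288)),(t,(-.186,-.051,.01),(337,283)),
(s,(-.012,.25,.193),(437,197)),(s,(.15,.25,.193),(482,248)),(s,(-.012,-.25,.193),(260,325))]
p,r=fit(o,[.8,0,0]);print(p,np.round(r,1).tolist())
for z,n in((.026,"drive"),):
  c=[onz(t,q,z) for q in((474,247),(506,250),(502,297),(470,293))]; print(np.round(c,3).tolist(),np.mean(c,0))
  c=[onz(s,q,z) for q in((163,293),(188,286),(199,323),(175,331))]; print(np.round(c,3).tolist(),np.mean(c,0))
for a in(-.1,0.):print("mouth",T(p,[a,0,.004]))
print("fin",T(p,[.005,0,.044]), "knob",onz(t,(258,228),.064),"pen",onz(t,(515,195),.1),"tape",onz(t,(414,328),.08),"stapler",onz(t,(233,328),.05))
E
```

```text
[0.66161651 0.05339047 0.10330841] [[-0.2, 1.9], [-0.8, -1.9], [0.4, -2.6], [1.4, 0.4], [0.2, -0.9], [-0.1, -1.0], [-0.3, -2.1], [1.9, -0.1], [-2.7, -3.1]]
[[0.554, -0.313, 0.026], [0.547, -0.381, 0.026], [0.446, -0.366, 0.026], [0.455, -0.298, 0.026]] [ 0.50074844 -0.33946769  0.026     ]
[[0.451, -0.362, 0.026], [0.467, -0.3, 0.026], [0.564, -0.318, 0.026], [0.553, -0.377, 0.026]] [ 0.50870099 -0.3391627   0.026     ]
mouth [[0.56214966 0.043078   0.004     ]]
mouth [[0.66161651 0.05339047 0.004     ]]
fin [[0.66658985 0.0539061  0.044     ]] knob [0.59177596 0.14922577 0.064     ] pen [ 0.64904651 -0.38014016  0.1       ] tape [ 0.38385099 -0.16722424  0.08      ] stapler [0.38469724 0.19911976 0.05      ]
```

```bash

echo '[[0.02,-0.02,0,0,0,-7],[0.05,-0.04,0,0,0,-14],[0.08,-0.07,0,0,0,-21],[0.1,-0.09,0,0,0,-28],[0.13,-0.11,0,0,0,-35],[0.15,-0.13,0,0,0,-42],[0.17,-0.145,0,0,0,-48],[0.181,-0.153,0.01,0,0,-53]]' | python3 nudge.py 0.085
echo '[[0.03,0.01,0,0,0,-7],[0.06,0.015,0,0,0,-14],[0.09,0.02,0,0,0,-21],[0.12,0.03,0,0,0,-28],[0.15,0.035,0,0,0,-35],[0.18,0.04,0,0,0,-42],[0.21,0.05,0,0,0,-48],[0.231,0.054,0.01,0,0,-53]]' | python3 nudge.py
echo '[[0.01,0.03,0,0,0,-7],[0.025,0.055,0,0,0,-14],[0.035,0.08,0,0,0,-21],[0.05,0.11,0,0,0,-28],[0.06,0.14,0,0,0,-35],[0.07,0.17,0,0,0,-42],[0.085,0.2,0,0,0,-48],[0.095,0.217,0.01,0,0,-53]]' | python3 nudge.py
echo '[[0,0,0,0,-7,0],[0,0,0,0,-14,0],[0,0,0,0,-21,0],[0,0,0,0,-25,0],[0,0,0,0,-25,0]]' | python3 nudge.py
cat >> h.py <<'E'
def shot(name,n="wrist"):
    from cell import ctrl, cams
    i=cams.camera_info(n); im=cams.camera(n); cv2.imwrite(f"pics/{name}.png",im[...,::-1])
    import pickle; pickle.dump(i,open(f"pics/{name}.pkl","wb")); return i
def info(name):
    import pickle; return pickle.load(open(f"pics/{name}.pkl","rb"))
E
python3 -c "
from h import *
print(shot('w1'))"
```

```text
time: 0.77
tcp_pos: [0.3951, -0.386, 0.2229]
tool_rot: [[0.179, 0.984, 0.003], [0.984, -0.179, -0.001], [-0.001, 0.003, -1.0]]
force: [0.7, -0.9, -0.1]
finger_gap: 0.0848
grasp_force: 0.0
time: 1.43
tcp_pos: [0.4915, -0.1691, 0.213]
tool_rot: [[-0.677, 0.736, 0.004], [0.736, 0.677, -0.001], [-0.003, 0.002, -1.0]]
force: [0.3, -0.6, 0.7]
finger_gap: 0.0853
grasp_force: 0.0
time: 2.1
tcp_pos: [0.5884, 0.0483, 0.203]
tool_rot: [[-0.995, -0.098, 0.004], [-0.098, 0.995, 0.001], [-0.004, 0.001, -1.0]]
force: [1.0, 0.9, 1.2]
finger_gap: 0.0852
grasp_force: 0.0
time: 2.52
tcp_pos: [0.5811, 0.0454, 0.1973]
tool_rot: [[-0.905, -0.092, 0.416], [-0.084, 0.996, 0.039], [-0.418, 0.001, -0.908]]
force: [-1.0, -1.0, -1.1]
finger_gap: 0.0848
grasp_force: 0.0
{'K': array([[384.44958974,   0.        , 314.05493114],
       [  0.        , 384.44958974, 244.07692171],
       [  0.        ,   0.        ,   1.        ]]), 'dist': array([-0.00374566,  0.        ,  0.        ,  0.        ,  0.        ]), 'eye': array([0.46180163, 0.03367868, 0.30052382]), 'attitude': array([[-9.24918885e-02, -7.65144591e-01, -6.37180513e-01],
       [ 9.95713430e-01, -7.09920909e-02, -5.92864980e-02],
       [ 1.27966355e-04, -6.39932714e-01,  7.68430937e-01]])}
```

View pics/w1.png

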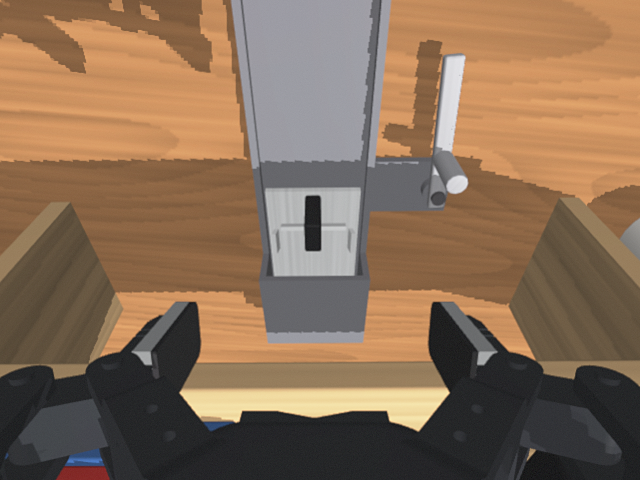

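The wrist view shows the tray's fin at columns 305–321, rows 196–250. The bay's roof spans about (262–369, 258–332). The catch pivot is at (437,198) and the knob top at (457,184), with the arm pointing back to (454,57). I'll take a second view and compare enlarged crops.

```bash

echo '[[0.01,-0.03,0,0,0,0],[0.02,-0.06,0,0,0,0],[0.03,-0.08,0,0,0,0],[0.03,-0.08,0,0,0,0]]' | python3 nudge.py
python3 -c "
from h import *
shot('w2')
a=cv2.imread('pics/w1.png')[140:345,240:480];b=cv2.imread('pics/w2.png');print(b.shape)
b=b[150:395,300:560]
f=lambda m:cv2.resize(m,None,fx=1.66,fy=1.66,interpolation=cv2.INTER_CUBIC)
A,B=f(a),f(b);c=np.zeros((max(len(A),len(B)),A.shape[1]+B.shape[1],3),np.uint8);c[:len(A),:A.shape[1]]=A;c[:len(B),A.shape[1]:]=B
cv2.imwrite('pics/c12.png',c);print(A.shape,B.shape)"
```

```text
time: 2.9
tcp_pos: [0.5664, -0.0398, 0.1886]
tool_rot: [[-0.904, -0.089, 0.419], [-0.081, 0.996, 0.037], [-0.421, -0.0, -0.907]]
force: [1.1, -0.2, -0.3]
finger_gap: 0.0852
grasp_force: 0.0
(480, 640, 3)
(340, 398, 3) (407, 432, 3)
```

View pics/c12.png

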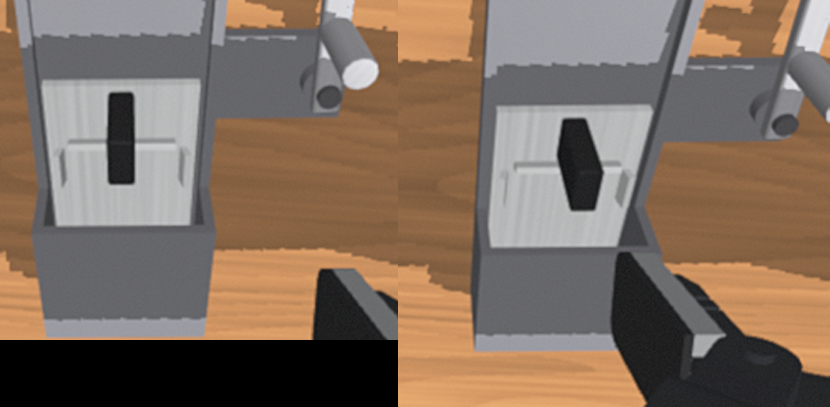

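Left crop (view 1): fin far-top edge at (109–133, 184), tray near edge at (42,81)–(199,80), roof front corners at (33,232) and (214,230), knob top at (360,74). Right crop (view 2): the same fin edge is at (573–602, 210), the tray edge at (497,106)–(652,105), and the roof front at (477,253)–(661,251). I'll fit the dock and tray from both views.

```bash
python3 - <<'E'
from h import *
w=[info('w1'),info('w2')]; off=[np.array([240,140]),np.array([300,150])]
pts=[(0,(109,184),'t',(-.062,.007,.056)),(0,(133,184),'t',(-.062,-.007,.056)),(0,(42,81),'t',(-.093,.042,.01)),(0,(199,80),'t',(-.093,-.042,.01)),
(0,(33,232),'d',(.05,.051,.05)),(0,(214,230),'d',(.05,-.051,.05)),(0,(46,336),'d',(.145,.051,.05)),(0,(205,334),'d',(.145,-.051,.05)),
(1,(175,210),'t',(-.062,.007,.056)),(1,(204,209),'t',(-.062,-.007,.056)),(1,(99,106),'t',(-.093,.042,.01)),(1,(254,105),'t',(-.093,-.042,.01)),
(1,(79,253),'d',(.05,.051,.05)),(1,(263,251),'d',(.05,-.051,.05)),(1,(77,349),'d',(.145,.051,.05))]
# note: image left = ? camera x axis = +y world*0.996 -> image right is +y, so flip y
pts=[(k,u,c,(x,-y,z)) for k,u,c,(x,y,z) in pts]
def f(q):
    r=[]
    for k,u,c,L in pts:
        L=np.array(L)+[q[3] if c=='t' else 0,q[5] if c=='t' else 0,q[4]]
        r.append(proj(w[k],T(q[:3],L))[0]-(np.array(u)/1.66+off[k]))
    return np.concatenate(r)
s=least_squares(f,[.66,.053,.1,.075,0,0],loss='soft_l1');print(np.round(s.x,4));print(np.round(f(s.x).reshape(-1,2),1).tolist())
p=s.x
# triangulate fin far-top edge centre
A=[];b=[]
for k,u in((0,(121,184)),(1,(189.5,209.5))):
    e,d=ray(w[k],np.array(u)/1.66+off[k]);d/=np.linalg.norm(d);M=np.eye(3)-np.outer(d,d);A.append(M);b.append(M@e)
print("fin edge",np.linalg.solve(sum(A),sum(b)),T(p[:3],[p[3]-.062,0,.056]))
k1=onz(w[0],np.array((360,74))/1.66+off[0],.064);pv=T(p[:3],[-.022,.105,.02])[0]
c,sn=np.cos(p[2]),np.sin(p[2]);d=k1[:2]-p[:2];dl=np.array([c*d[0]+sn*d[1],-sn*d[0]+c*d[1]]);print("knob dock",dl, np.arctan2(.105-dl[1],-.022-dl[0]))
E
```

```text
[0.6605 0.0507 0.113  0.0719 0.0008 0.0009]
[[-0.4, -0.9], [1.9, -1.1], [-0.2, 0.8], [1.1, -0.2], [-2.0, -0.0], [0.6, -0.5], [0.3, -0.0], [-0.4, 0.0], [-1.7, -0.5], [-2.8, -0.2], [0.1, 1.9], [0.9, 0.8], [1.4, 0.4], [0.1, -0.1], [-0.5, 0.6]]
fin edge [0.66467755 0.05175325 0.06366641] [[0.6702545  0.05182613 0.056     ]]
knob dock [-0.05523601  0.10393167] 0.0321327709470114
```

```bash
cat >> h.py <<'E'
D=np.array([.6605,.0507,.113])
def RT(th,yaw=None):
    yaw=D[2] if yaw is None else yaw; f=np.array([np.cos(yaw),np.sin(yaw),0]);u=np.array([0,0,1.]);t=np.radians(th)
    z=np.sin(t)*f-np.cos(t)*u;x=-np.cos(t)*f-np.sin(t)*u;return np.c_[x,np.cross(z,x),z]
def delta(P,Rt):
    from cell import ctrl, cams
    o=ctrl.observe();Rn=o["tool_rot"];return np.round(Rn.T@(P-o["tcp_pos"]),4).tolist(),np.round(R.from_matrix(Rn.T@Rt).as_rotvec(degrees=True),1).tolist()
E
python3 - <<'E'
from h import *
Rt=RT(35);G=T(D,[-.004,.001,.044])[0]
P=G+.019*Rt[:,2];print(P,delta(P-.09*Rt[:,2],Rt),delta(P,Rt))
E
```

```text
[0.6672412  0.05247143 0.02843611] ([-0.0145, 0.0807, 0.1025], [-0.7, -10.1, -1.2]) ([-0.0302, 0.0819, 0.1911], [-0.7, -10.1, -1.2])
```

```bash
echo '[[-0.003,0.02,0.02,-0.2,-3,-0.4],[-0.006,0.045,0.05,-0.5,-6,-0.8],[-0.01,0.065,0.075,-0.7,-9,-1.1],[-0.0145,0.081,0.1,-0.7,-10.1,-1.2],[-0.0145,0.081,0.1025,-0.7,-10.1,-1.2],[-0.0145,0.081,0.1025,-0.7,-10.1,-1.2]]' | python3 nudge.py 0.05
python3 - <<'E'
from h import *
Rt=RT(35);G=T(D,[-.004,.001,.044])[0];P=G+.019*Rt[:,2];print(delta(P,Rt))
i=shot('w3')
im=cv2.imread('pics/w3.png');cv2.imwrite('pics/w3c.png',im)
E
```

```text
time: 3.45
tcp_pos: [0.6149, 0.0509, 0.0999]
tool_rot: [[-0.815, -0.119, 0.567], [-0.097, 0.993, 0.069], [-0.571, 0.001, -0.821]]
force: [0.1, -0.9, -0.2]
finger_gap: 0.0498
grasp_force: 0.0
([-0.002, -0.0047, 0.0884], [0.3, -0.2, 0.3])
```

View pics/w3c.png

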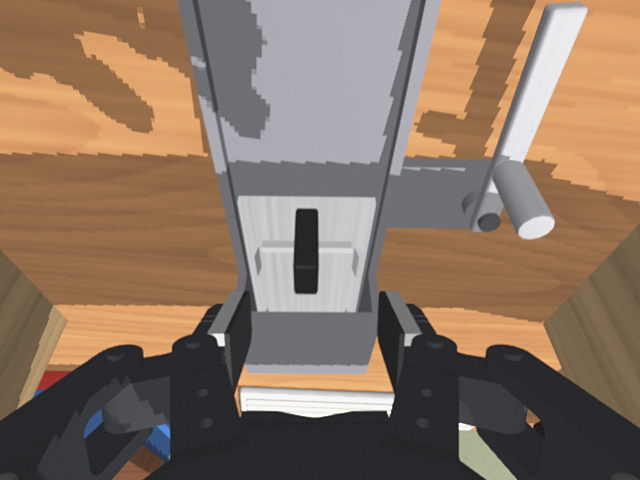

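The fin is centred at about column 306, and the fingers at about 314, so the needed shift of about −4.7 mm matches the computed one. I'll go in and grip.

```bash
echo '[[-0.001,-0.003,0.02,0,0,0.2],[-0.002,-0.005,0.045,0.3,0,0.3],[-0.002,-0.005,0.07,0.3,0,0.3],[-0.002,-0.005,0.084,0.3,0,0.3],[-0.002,-0.005,0.088,0.3,0,0.3],[-0.002,-0.005,0.088,0.3,0,0.3]]' | python3 nudge.py
echo '[[0,0,0,0,0,0],[0,0,0,0,0,0],[0,0,0,0,0,0],[0,0,0,0,0,0],[0,0,0,0,0,0]]' | python3 nudge.py 0.005 40
python3 - <<'E'
from h import *
Rt=RT(35);o=T(D,[-.004-.150,0.0,.044])[0]+.019*Rt[:,2];print(delta(o,Rt))
E
```

```text
time: 4.0
tcp_pos: [0.6699, 0.0496, 0.0324]
tool_rot: [[-0.812, -0.108, 0.573], [-0.089, 0.994, 0.062], [-0.577, -0.001, -0.817]]
force: [-0.0, -0.0, -0.1]
finger_gap: 0.0501
grasp_force: 0.0
time: 4.42
tcp_pos: [0.6686, 0.0503, 0.033]
tool_rot: [[-0.811, -0.109, 0.574], [-0.09, 0.994, 0.062], [-0.577, -0.001, -0.816]]
force: [-2.7, 1.9, 6.8]
finger_gap: 0.0134
grasp_force: 40.7
([0.1261, 0.0007, -0.0835], [-0.2, 0.3, -0.1])
```

```bash
echo '[[0.008,0,-0.006,0,0,0],[0.022,0,-0.0156,0,0,0],[0.04,0,-0.0283,0,0,0],[0.06,0,-0.0424,0,0,0],[0.08,0,-0.0566,0,0,0],[0.1,0,-0.0707,0,0,0],[0.115,0,-0.0813,0,0,0],[0.1224,0,-0.0866,0,0,0]]' | python3 nudge.py
echo '[[0,0,0,0,0,0],[0,0,0,0,0,0]]' | python3 nudge.py
python3 -c "
from h import *
shot('p1')"
```

```text
time: 5.08
tcp_pos: [0.5162, 0.0348, 0.0333]
tool_rot: [[-0.815, -0.107, 0.569], [-0.09, 0.994, 0.059], [-0.572, -0.003, -0.82]]
force: [1.5, -0.3, -1.3]
finger_gap: 0.0131
grasp_force: 39.8
time: 5.25
tcp_pos: [0.5183, 0.0349, 0.0337]
tool_rot: [[-0.815, -0.108, 0.57], [-0.09, 0.994, 0.059], [-0.573, -0.003, -0.82]]
force: [-0.1, 0.5, -1.9]
finger_gap: 0.0134
grasp_force: 39.8
```

View pics/p1.png

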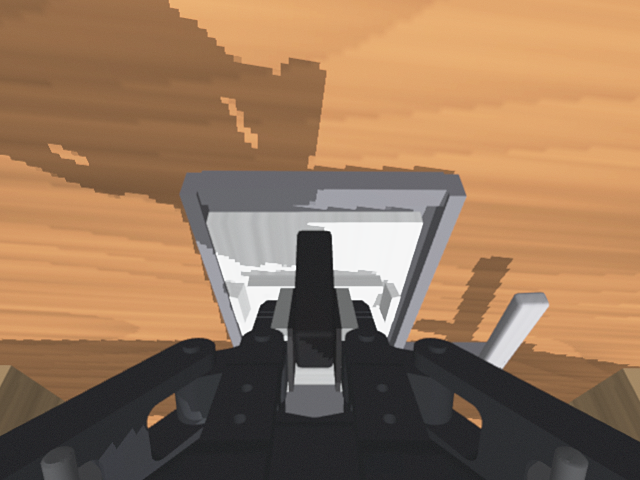

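The tray is drawn out: its near edge and the front stop are close together at about row 200, and the fin is between the fingers at column 314. I'll release, retreat and look from above.

```bash
echo '[[0,0,0,0,0,0],[0,0,0,0,0,0],[0,0,0,0,0,0],[0,0,-0.03,0,0,0],[0,0,-0.07,0,0,0],[0,0,-0.1,0,0,0],[0,0,-0.13,0,0,0],[0,0,-0.15,0,0,0]]' | python3 nudge.py 0.06
python3 - <<'E'
from h import *
P=T(D,[-.115,0,.24])[0];print(delta(P,RT(0)))
E
```

```text
time: 5.97
tcp_pos: [0.4361, 0.0256, 0.1613]
tool_rot: [[-0.817, -0.107, 0.566], [-0.091, 0.994, 0.057], [-0.569, -0.005, -0.822]]
force: [0.4, 0.9, 1.0]
finger_gap: 0.0603
grasp_force: 0.0
([-0.1359, -0.0001, -0.0017], [-0.4, 34.7, -0.2])
```

```bash
echo '[[-0.03,0,0,0,7,0],[-0.06,0,0,0,14,0],[-0.09,0,0,0,21,0],[-0.12,0,0,0,28,0],[-0.136,0,-0.002,-0.4,34.7,-0.2],[-0.136,0,-0.002,-0.4,34.7,-0.2],[-0.136,0,-0.002,-0.4,34.7,-0.2]]' | python3 nudge.py 0.085
python3 - <<'E'
from h import *
shot('t1')
dr=T(np.array([.503,-.339,-.15]),[-.035,0,.24])[0]
print(delta(dr,RT(0,-.15)))
E
```

```text
time: 6.55
tcp_pos: [0.5495, 0.0386, 0.2374]
tool_rot: [[-0.994, -0.113, -0.002], [-0.113, 0.994, 0.003], [0.001, 0.003, -1.0]]
force: [-0.3, -0.9, -0.6]
finger_gap: 0.0849
grasp_force: 0.0
([0.1205, -0.3609, -0.0039], [0.2, -0.2, 15.1])
```

View pics/t1.png

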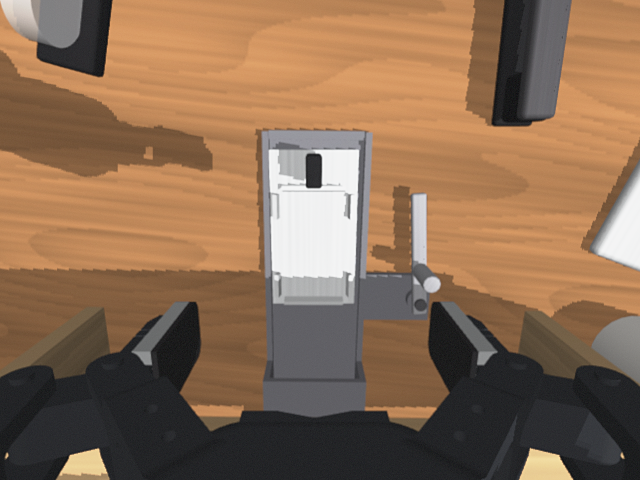

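From above, the tray plate runs from (269,149) to (354,304). The rim's short walls are at rows ~187 and ~300, and the fin top is at (314,170), all clear of the shelf. I'll compute the tray pose and move over to the drive.

```bash
python3 - <<'E'
from h import *
i=info('t1')
o=[(i,(.062,-.042,.010),(274.5,305)),(i,(.062,.042,.010),(354,304)),(i,(-.093,-.042,.010),(268.5,149)),(i,(-.093,.042,.010),(360,149)),
(i,(-.062,-.007,.056),(306,187)),(i,(-.062,.007,.056),(321,187))]
p,r=fit(o,[.58,.04,.113]);print(p,np.round(r,1).tolist())
c,s=np.cos(D[2]),np.sin(D[2]);d=p[:2]-D[:2];print("tray in dock",c*d[0]+s*d[1],-s*d[0]+c*d[1],p[2]-D[2])
E
echo '[[0.01,-0.03,0,0,0,2],[0.022,-0.07,0,0,0,4],[0.035,-0.11,0,0,0,6],[0.05,-0.15,0,0,0,8],[0.065,-0.19,0,0,0,10],[0.08,-0.23,0,0,0,12],[0.09,-0.27,0,0,0,13],[0.1,-0.3,0,0,0,14]]' | python3 nudge.py 0.085
echo '[[0.005,-0.04,0,0,0,1],[0.005,-0.057,0,0,0,1],[0.005,-0.057,0,0,0,1],[0.005,-0.057,0,0,0,1]]' | python3 nudge.py
python3 - <<'E'
from h import *
shot('d1')
E
echo '[[0.0,0.03,0,0,0,0],[0,0.06,0,0,0,0],[0,0.08,0,0,0,0],[0,0.08,0,0,0,0]]' | python3 nudge.py
python3 - <<'E'
from h import *
shot('d2')
a=cv2.imread('pics/d1.png')[60:390,:];b=cv2.imread('pics/d2.png')[60:390,:]
f=lambda m:cv2.resize(m,(580,299),interpolation=cv2.INTER_AREA)
cv2.imwrite('pics/d12.png',np.vstack([f(a),f(b)]))
E
```

```text
[0.58324871 0.04228842 0.11575129] [[-0.7, -2.6], [0.4, -1.9], [0.5, 0.1], [-1.4, -0.1], [-0.3, 1.0], [1.3, 0.9]]
tray in dock -0.07770708640914603 0.0003528931365066445 0.0027512886690506805
time: 7.27
tcp_pos: [0.4782, -0.2726, 0.2374]
tool_rot: [[-0.991, 0.133, 0.0], [0.133, 0.991, 0.002], [-0.0, 0.002, -1.0]]
force: [-0.4, -0.6, 0.3]
finger_gap: 0.0851
grasp_force: 0.0
time: 7.6
tcp_pos: [0.4667, -0.3266, 0.237]
tool_rot: [[-0.989, 0.151, -0.001], [0.151, 0.989, 0.003], [0.001, 0.003, -1.0]]
force: [-0.5, 0.8, -0.4]
finger_gap: 0.0849
grasp_force: 0.0
time: 7.98
tcp_pos: [0.4802, -0.2425, 0.2375]
tool_rot: [[-0.99, 0.144, -0.0], [0.144, 0.99, 0.005], [0.001, 0.005, -1.0]]
force: [0.3, 0.7, -0.3]
finger_gap: 0.0848
grasp_force: 0.0
```

View pics/d12.png

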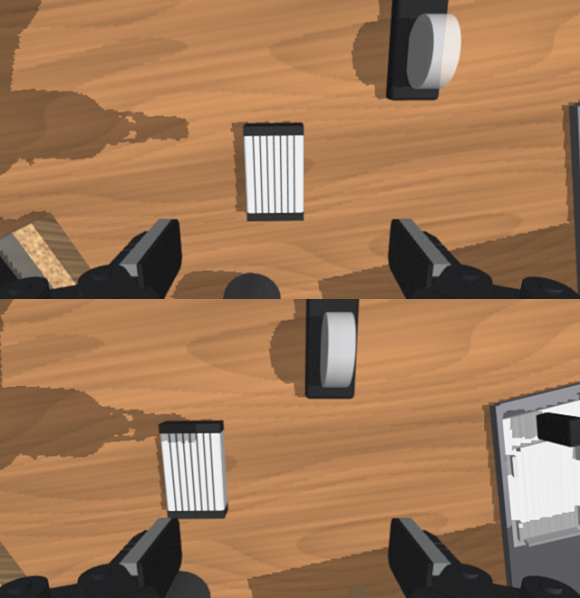

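The stacked crops show the drive at (244–303, 124–220) in the first view and (160–227, 421–518) in the second, with the ribs lengthwise. I'll segment it by its low saturation and fit a box silhouette in both views.

```bash
cat > fitd.py <<'E'
from h import *
from scipy.optimize import minimize
import sys
def mask(n,p0):
    im=cv2.imread(f'pics/{n}.png');hsv=cv2.cvtColor(im,cv2.COLOR_BGR2HSV)
    m=((hsv[...,1]<70)|(hsv[...,2]<50)).astype(np.uint8)
    m=cv2.morphologyEx(m,cv2.MORPH_CLOSE,np.ones((7,7)))
    c=proj(info(n),T(p0,[0,0,.013]))[0].astype(int)
    k,l=cv2.connectedComponents(m);return (l==l[c[1],c[0]]).astype(np.uint8)
def hull(i,p):
    L=[(x,y,z) for x in(-.052,.052) for y in(-.031,.031) for z in(0,p[3])]
    return cv2.convexHull(proj(i,T(p[:3],L)).astype(np.float32))[:,0]
def run(ns,p0):
    ms=[(info(n),mask(n,p0)) for n in ns];S=8
    def cost(p):
        s=0
        for i,m in ms:
            z=np.zeros(m.shape,np.uint8);big=cv2.fillPoly(np.zeros((480*2,640*2),np.uint8),[np.round(hull(i,p)*2*16+8).astype(int)],255,cv2.LINE_AA,4)
            z=cv2.resize(big,(640,480),interpolation=cv2.INTER_AREA)/255.;s+=np.abs(z-m).sum()
        return s
    print([int(m.sum()) for _,m in ms])
    r=minimize(cost,p0,method='Nelder-Mead',options=dict(initial_simplex=np.array([p0]+[np.array(p0)+np.eye(4)[k]*[.012,.012,.08,.01][k] for k in range(4)]),maxiter=600,xatol=1e-5))
    return r.x,r.fun
if __name__=="__main__":
    x,f=run(['d1','d2'],[.503,-.339,-.15,.026]);print(np.round(x,4),f)
    from cell import ctrl, cams
    P=np.array([x[0],x[1],.0]);Rt=RT(0,x[2]);print(delta(P+[0,0,.09],Rt),delta(P+[0,0,.008],Rt))
E
python3 fitd.py
```

```text
[6914, 92726]
[ 0.5032 -0.3442 -0.1396  0.0239] 85749.5137254902
([-0.0372, -0.096, 0.1474], [0.2, -0.0, -0.3]) ([-0.0372, -0.0962, 0.2294], [0.2, -0.0, -0.3])
```

```bash
sed -i "s/    m=cv2.morph/    m[303:]=0\n    m=cv2.morph/" fitd.py; python3 fitd.py; python3 -c "
from fitd import *
for n in('d1','d2'): print(run([n],[.503,-.342,-.14,.026]))"
```

```text
[6888, 7325]
[ 0.5031 -0.3444 -0.133   0.0231] 385.3960784313726
([-0.037, -0.0961, 0.1474], [0.2, -0.0, -0.6]) ([-0.0371, -0.0964, 0.2294], [0.2, -0.0, -0.6])
[6888]
(array([ 0.50312624, -0.34397724, -0.13800895,  0.02176452]), np.float64(75.67058823529412))
[7325]
(array([ 0.50341054, -0.34548847, -0.13914695,  0.02208843]), np.float64(106.4156862745098))
```

```bash
echo '[[-0.01,-0.03,0.03,0,0,0],[-0.02,-0.06,0.06,0,0,-0.2],[-0.033,-0.088,0.1,0,0,-0.3],[-0.037,-0.0965,0.13,0.2,0,-0.3],[-0.037,-0.0965,0.147,0.2,0,-0.3],[-0.037,-0.0965,0.147,0.2,0,-0.3],[-0.037,-0.0965,0.147,0.2,0,-0.3]]' | python3 nudge.py 0.085
python3 - <<'E'
from h import *
print(delta(np.array([.5032,-.3445,.008]),RT(0,-.138)))
E
```

```text
time: 8.62
tcp_pos: [0.5013, -0.3473, 0.0889]
tool_rot: [[-0.99, 0.143, -0.004], [0.143, 0.99, 0.002], [0.004, 0.001, -1.0]]
force: [1.1, 0.2, 0.3]
finger_gap: 0.0849
grasp_force: 0.0
([-0.0018, 0.003, 0.0809], [0.1, -0.3, -0.3])
```

```bash
echo '[[-0.002,0.003,0.02,0.1,-0.3,-0.3],[-0.002,0.003,0.045,0.1,-0.3,-0.3],[-0.002,0.003,0.065,0.1,-0.3,-0.3],[-0.002,0.003,0.077,0.1,-0.3,-0.3],[-0.002,0.003,0.081,0.1,-0.3,-0.3],[-0.002,0.003,0.081,0.1,-0.3,-0.3]]' | python3 nudge.py
echo '[[0,0,0,0,0,0],[0,0,0,0,0,0],[0,0,0,0,0,0],[0,0,0,0,0,0],[0,0,0,0,0,0]]' | python3 nudge.py 0.05 35
echo '[[0,0,0,0,0,0]]' | python3 nudge.py
python3 - <<'E'
from cell import ctrl, cams
import numpy as np
o=ctrl.observe();print(o["tcp_pos"],np.arctan2(-o["tool_rot"][1,0],-o["tool_rot"][0,0]),o["finger_gap"],o["grasp_force"])
E
```

```text
time: 9.12
tcp_pos: [0.5053, -0.3455, 0.01]
tool_rot: [[-0.991, 0.137, 0.004], [0.137, 0.991, -0.003], [-0.005, -0.003, -1.0]]
force: [0.8, -0.0, -0.2]
finger_gap: 0.085
grasp_force: 0.0
time: 9.53
tcp_pos: [0.5065, -0.3467, 0.0117]
tool_rot: [[-0.99, 0.138, 0.007], [0.138, 0.99, -0.005], [-0.007, -0.004, -1.0]]
force: [-0.4, 1.4, 6.6]
finger_gap: 0.0607
grasp_force: 39.4
time: 9.62
tcp_pos: [0.5066, -0.3467, 0.0117]
tool_rot: [[-0.99, 0.138, 0.007], [0.138, 0.99, -0.005], [-0.008, -0.004, -1.0]]
force: [0.1, 1.0, 7.2]
finger_gap: 0.0608
grasp_force: 39.4
[ 0.50655388 -0.34671111  0.01174057] -0.13830006060362765 0.0608487411147853 39.376713037490845
```

```bash
echo '[[0,0,-0.01,0,0,0],[0,0,-0.03,0,0,0],[0,0,-0.06,0,0,0],[0,0,-0.09,0,0,0],[0,0,-0.12,0,0,0],[0,0,-0.14,0,0,0],[0,0,-0.15,0,0,0],[0,0,-0.15,0,0,0]]' | python3 nudge.py
python3 - <<'E'
from h import *
from cell import ctrl, cams
i=shot('g1');o=ctrl.observe();print(o["tcp_pos"],i["eye"],o["force"],o["grasp_force"],o["finger_gap"])
im=cv2.imread('pics/g1.png')
c=cv2.resize(im[180:420,160:470],None,fx=2.4,fy=2.4,interpolation=cv2.INTER_CUBIC);cv2.imwrite('pics/g1c.png',c)
Pt=np.array([.58325,.04229,0]);P=T([.58325,.04229,.114],[.0034,.0,.15])[0];print(delta(P,RT(0,.114)))
E
```

```text
time: 10.28
tcp_pos: [0.5061, -0.3466, 0.1633]
tool_rot: [[-0.99, 0.138, 0.009], [0.138, 0.99, -0.007], [-0.01, -0.006, -1.0]]
force: [0.5, -0.1, -1.3]
finger_gap: 0.0609
grasp_force: 38.6
[ 0.50492002 -0.34575302  0.16075943] [ 0.43918743 -0.33721516  0.30628951] [-0.16537728  0.0787161  -2.29146428] 38.631863594055176 0.060608001932551746
([-0.0273, 0.396, 0.0093], [-0.3, 0.3, -14.5])
```

View pics/g1c.png

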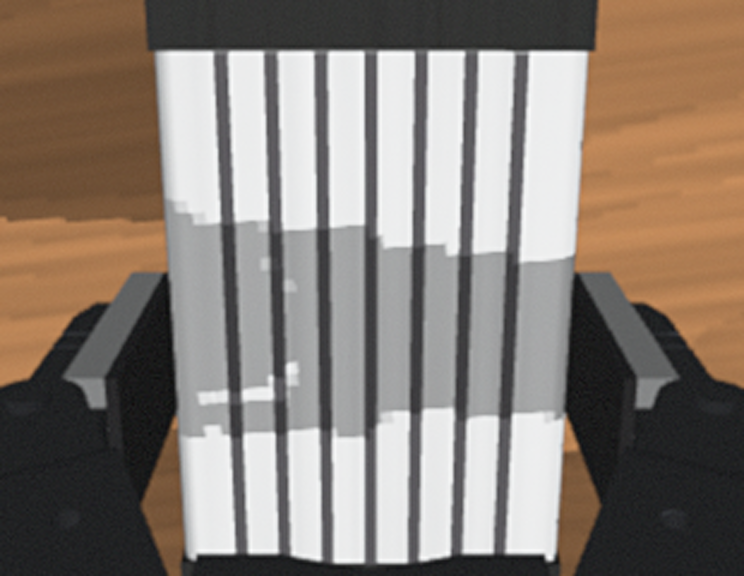

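The drive is held squarely. Its near rubber end meets the ribs at crop row 50 (image row ~201), and the fingers touch both long sides. I'll measure the offset of the near end in the hand.

```bash
python3 - <<'E'
from h import *
im=cv2.imread('pics/g1.png');i=info('g1')
hsv=cv2.cvtColor(im,cv2.COLOR_BGR2HSV)
from cell import ctrl, cams
o=ctrl.observe();Rn=o["tool_rot"];tcp=o["tcp_pos"]
for c in(260,290,315,340,370):
    g=im[150:200,c].max(1);print(c,[int(x) for x in g[::2]])
for nm,uv in(("l",(227,201)),("r",(404,201))):
    pass
for row in range(170,200,4): print(row,np.round(Rn.T@(onz(i,(315,row),tcp[2]-.0117)-tcp),4))
# local left/right top edges and rib start at top face z
for uv in((160+155/2.4,201),(160+590/2.4,201),(160+152/2.4,195),(160+597/2.4,195)): print("top",np.round(Rn.T@(onz(i,uv,tcp[2]+.0143)-tcp),4))
E
```

```text
260 [190, 185, 187, 188, 188, 192, 197, 202, 54, 23, 38, 54, 52, 52, 52, 54, 49, 52, 50, 51, 54, 50, 52, 52, 48]
290 [185, 187, 188, 193, 196, 198, 197, 202, 53, 29, 37, 52, 53, 53, 49, 50, 53, 53, 53, 52, 55, 50, 52, 50, 47]
315 [186, 191, 196, 196, 197, 198, 199, 193, 52, 26, 30, 52, 53, 48, 50, 50, 51, 51, 53, 52, 51, 50, 50, 49, 47]
340 [183, 194, 196, 197, 198, 192, 186, 190, 51, 30, 37, 54, 54, 53, 53, 50, 56, 51, 55, 50, 54, 55, 50, 53, 51]
370 [189, 197, 198, 192, 188, 185, 180, 185, 50, 31, 31, 53, 52, 51, 55, 51, 51, 52, 52, 50, 54, 50, 52, 55, 53]
170 [ 0.0534 -0.0011  0.0114]
174 [ 0.0518 -0.0011  0.0114]
178 [ 0.0502 -0.0011  0.0114]
182 [ 0.0486 -0.0011  0.0114]
186 [ 0.047  -0.0011  0.0114]
190 [ 0.0453 -0.0011  0.0114]
194 [ 0.0437 -0.0011  0.0114]
198 [ 0.042  -0.0011  0.0114]
top [ 0.0448 -0.0323 -0.0145]
top [ 0.0449  0.03   -0.0147]
top [ 0.0469 -0.0326 -0.0145]
top [ 0.047   0.0309 -0.0147]
```

```bash
python3 - <<'E'
from h import *
im=cv2.imread('pics/t1.png');g=cv2.cvtColor(im,cv2.COLOR_BGR2GRAY);i=info('t1')
p=[.58325,.04229,.1145]
for c in(295,330):
    print(c,{r:int(v) for r,v in zip(range(126,160),g[126:160,c-2:c+3].mean(1))});print({r:int(v) for r,v in zip(range(180,200),g[180:200,c-2:c+3].mean(1))});print({r:int(v) for r,v in zip(range(270,312),g[270:312,c-2:c+3].mean(1))})
for r in(200,285):print(r,{c:int(v) for c,v in zip(range(255,292),g[r-2:r+3,255:292].mean(0))},{c:int(v) for c,v in zip(range(338,375),g[r-2:r+3,338:375].mean(0))})
rt=.033+.009*np.tan(np.radians(14));rx=.054+.009*np.tan(np.radians(14))
for n,L in (("near plate",(-.093,0,.01)),("far plate",(.062,0,.01)),("fin near top",(-.09,0,.056)),("fin far top",(-.062,0,.056)),("near rim in top",(-rx,0,.019)),("near floor",(-.054,0,.01)),("far floor",(.054,0,.01)),("far rim in top",(rx,0,.019)),("far rim out top",(rx+.004,0,.019)),("+y rim in",(.04,rt,.019)),("-y rim in",(.04,-rt,.019)),("+y",(.04,.042,.01)),("-y",(.04,-.042,.01))): print(n,np.round(proj(i,T(p,L))[0],1))
print("stop/rails",np.round(proj(i,T(D,[(-.18,0,.01),(-.1,.045,.012),(-.1,-.045,.012),(-.1,-.051,.012),(-.1,.051,.012)])),1).tolist())
E
```

```text
295 {126: 154, 127: 152, 128: 141, 129: 116, 130: 126, 131: 150, 132: 153, 133: 153, 134: 152, 135: 152, 136: 152, 137: 152, 138: 152, 139: 151, 140: 151, 141: 151, 142: 153, 143: 151, 144: 134, 145: 108, 146: 101, 147: 101, 148: 103, 149: 133, 150: 170, 151: 181, 152: 179, 153: 179, 154: 179, 155: 179, 156: 178, 157: 178, 158: 178, 159: 178}
{180: 240, 181: 242, 182: 243, 183: 234, 184: 197, 185: 201, 186: 238, 187: 246, 188: 245, 189: 244, 190: 219, 191: 203, 192: 237, 193: 241, 194: 240, 195: 240, 196: 240, 197: 240, 198: 240, 199: 240}
{270: 242, 271: 241, 272: 241, 273: 241, 274: 243, 275: 239, 276: 211, 277: 176, 278: 176, 279: 178, 280: 179, 281: 178, 282: 179, 283: 179, 284: 179, 285: 179, 286: 178, 287: 179, 288: 178, 289: 179, 290: 178, 291: 179, 292: 179, 293: 180, 294: 180, 295: 176, 296: 159, 297: 148, 298: 146, 299: 145, 300: 146, 301: 153, 302: 162, 303: 163, 304: 144, 305: 107, 306: 95, 307: 96, 308: 96, 309: 97, 310: 96, 311: 96}
330 {126: 160, 127: 157, 128: 137, 129: 108, 130: 116, 131: 144, 132: 156, 133: 153, 134: 153, 135: 154, 136: 153, 137: 152, 138: 152, 139:
[... 1984 characters left out ...]
: 181, 345: 162, 346: 124, 347: 116, 348: 138, 349: 165, 350: 171, 351: 170, 352: 173, 353: 176, 354: 146, 355: 98, 356: 95, 357: 96, 358: 81, 359: 80, 360: 97, 361: 98, 362: 97, 363: 97, 364: 97, 365: 97, 366: 97, 367: 96, 368: 97, 369: 98, 370: 96, 371: 96, 372: 97, 373: 97, 374: 96}
near plate [313.9 149. ]
far plate [314.1 302.2]
fin near top [314.  153.8]
fin far top [314.1 187.9]
near rim in top [314.  189.5]
near floor [314.  190.7]
far floor [314.1 295.1]
far rim in top [314.1 300.6]
far rim out top [314.1 304.2]
+y rim in [349.2 285.5]
-y rim in [279.  285.6]
+y [354.9 282.3]
-y [273.1 282.4]
stop/rails [[313.7, 138.7], [359.6, 223.3], [267.7, 223.3], [261.6, 223.3], [365.7, 223.3]]
```

```bash
echo '[[0,0.01,0,0,0,0],[0,0.03,0,0,0,-1],[-0.003,0.06,0,0,0,-2.5],[-0.006,0.095,0,0,0,-4],[-0.01,0.13,0,0,0,-5.5],[-0.014,0.165,0,0,0,-7],[-0.017,0.2,0,0,0,-8.5],[-0.018,0.23,0,0,0,-10]]' | python3 nudge.py
python3 - <<'E'
from h import *
p=[.5836,.0421,.1145];print(delta(T(p,[.0033,0,.13])[0],RT(0,p[2])))
E
```

```text
time: 11.0
tcp_pos: [0.5523, -0.1166, 0.1559]
tool_rot: [[-0.999, -0.038, -0.001], [-0.038, 0.999, -0.001], [0.001, -0.001, -1.0]]
force: [-0.1, -0.8, -1.8]
finger_gap: 0.0605
grasp_force: 38.6
([-0.0407, 0.1577, 0.0257], [-0.1, -0.1, -4.4])
```

```bash
echo '[[-0.006,0.03,0,0,0,-1],[-0.014,0.06,0,0,0,-2],[-0.022,0.09,0,0,0,-3],[-0.03,0.12,0,0,0,-4],[-0.038,0.145,0.01,0,0,-4.4],[-0.0407,0.1577,0.02,0,0,-4.4],[-0.0407,0.1577,0.0257,0,0,-4.4],[-0.0407,0.1577,0.0257,0,0,-4.4]]' | python3 nudge.py
echo '[[0,0,0,0,0,0],[0,0,0,0,0,0]]' | python3 nudge.py
python3 - <<'E'
from h import *
p=[.5836,.0421,.1145];print(delta(T(p,[.0033,0,.13])[0],RT(0,p[2])))
shot('h1');im=cv2.imread('pics/h1.png');cv2.imwrite('pics/h1c.png',im[100:440,200:440])
E
```

```text
time: 11.67
tcp_pos: [0.5857, 0.0395, 0.1285]
tool_rot: [[-0.993, -0.115, -0.004], [-0.115, 0.993, -0.004], [0.004, -0.004, -1.0]]
force: [-1.4, 0.5, -2.1]
finger_gap: 0.0608
grasp_force: 38.6
time: 11.83
tcp_pos: [0.5883, 0.0379, 0.1322]
tool_rot: [[-0.994, -0.112, 0.002], [-0.112, 0.994, -0.004], [-0.002, -0.004, -1.0]]
force: [0.4, 0.5, -1.1]
finger_gap: 0.0612
grasp_force: 38.6
([0.0009, 0.0047, 0.0021], [-0.2, 0.1, -0.2])
```

```bash
echo '[[0.0005,0.002,0.005,0,0,0],[0.001,0.0045,0.02,-0.1,0,-0.1],[0.001,0.0045,0.04,-0.1,0,-0.1],[0.001,0.0045,0.06,-0.1,0,-0.1],[0.001,0.0045,0.075,-0.1,0,-0.1],[0.001,0.0045,0.082,-0.1,0,-0.1],[0.001,0.0045,0.082,-0.1,0,-0.1],[0.001,0.0045,0.082,-0.1,0,-0.1]]' | python3 nudge.py
python3 - <<'E'
from h import *
p=[.5836,.0421,.1145]
for k in range(3): 
    print(delta(T(p,[.0033,0,.0217])[0],RT(0,p[2])));i=shot('h2')
im=cv2.imread('pics/h2.png');cv2.imwrite('pics/h2c.png',cv2.resize(im[100:440,200:440],None,fx=1.7,fy=1.7))
E
```

```text
time: 12.55
tcp_pos: [0.5879, 0.0428, 0.0509]
tool_rot: [[-0.993, -0.114, 0.004], [-0.114, 0.993, -0.002], [-0.003, -0.002, -1.0]]
force: [-0.2, -0.4, -0.7]
finger_gap: 0.061
grasp_force: 38.6
([0.0011, -0.0001, 0.0292], [-0.1, 0.2, -0.0])
([0.002, -0.0001, 0.03], [-0.1, 0.3, -0.0])
([0.0024, -0.0002, 0.0305], [-0.1, 0.3, 0.0])
```

View pics/h2c.png

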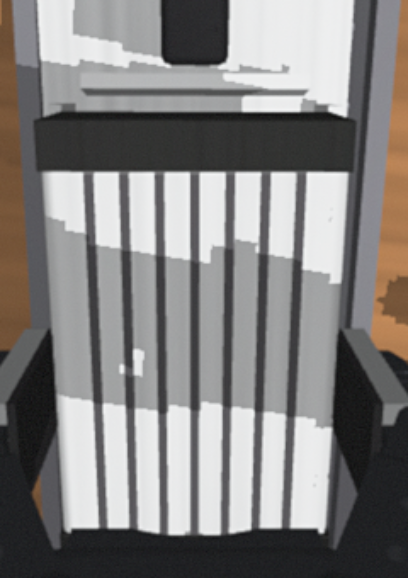

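The drive hangs just above the pocket, laterally centred on the rim (both at about column 195), with the near rim wall at crop row ~90 and the drive's near edge at ~115. I'll check the lengthwise offset.

```bash
python3 - <<'E'
from h import *
im=cv2.imread('pics/h2.png');g=cv2.cvtColor(im,cv2.COLOR_BGR2GRAY);i=info('h2')
print({r:int(v) for r,v in zip(range(138,174),g[138:174,300:304].mean(1))},{r:int(v) for r,v in zip(range(138,174),g[138:174,318:322].mean(1))})
from cell import ctrl, cams
o=ctrl.observe();Rn=o["tool_rot"];t=o["tcp_pos"];print(t)
for r in(144,148,152,154,156): print(r,np.round((Rn.T@(onz(i,(314,r),.019)-t))[0],4),end=' ')
for r in(162,164,166,168,170): print(r,np.round((Rn.T@(onz(i,(314,r),t[2]-.0117)-t))[0],4),end=' ')
E
```

```text
{138: 128, 139: 178, 140: 165, 141: 162, 142: 167, 143: 177, 144: 182, 145: 182, 146: 181, 147: 183, 148: 182, 149: 183, 150: 184, 151: 169, 152: 118, 153: 82, 154: 80, 155: 92, 156: 134, 157: 165, 158: 164, 159: 163, 160: 161, 161: 162, 162: 162, 163: 164, 164: 166, 165: 137, 166: 45, 167: 20, 168: 26, 169: 26, 170: 36, 171: 49, 172: 51, 173: 50} {138: 91, 139: 147, 140: 165, 141: 162, 142: 165, 143: 176, 144: 183, 145: 181, 146: 182, 147: 181, 148: 181, 149: 182, 150: 185, 151: 168, 152: 118, 153: 82, 154: 80, 155: 90, 156: 131, 157: 164, 158: 164, 159: 161, 160: 161, 161: 160, 162: 161, 163: 163, 164: 165, 165: 136, 166: 45, 167: 20, 168: 26, 169: 28, 170: 32, 171: 45, 172: 49, 173: 48}
[0.58917781 0.04308425 0.05234456]
144 0.065 148 0.0633 152 0.0615 154 0.0607 156 0.0598 162 0.0583 164 0.0575 166 0.0567 168 0.0559 170 0.0552
```

```bash
echo '[[0.0012,0,0.006,0,0,0],[0.0012,0,0.012,0,0,0],[0.0012,0,0.017,0,0,0],[0.0012,0,0.021,0,0,0],[0.0012,0,0.024,0,0,0],[0.0012,0,0.026,0,0,0],[0.0012,0,0.026,0,0,0],[0.0012,0,0.026,0,0,0]]' | python3 nudge.py
echo '[[0,0,0.001,0,0,0],[0,0,0.0015,0,0,0],[0,0,0.002,0,0,0],[0,0,0.002,0,0,0]]' | python3 nudge.py
python3 - <<'E'
from h import *
p=[.5836,.0421,.1145];print(delta(T(p,[.0033,0,.0217])[0],RT(0,p[2])))
E
```

```text
time: 13.37
tcp_pos: [0.5866, 0.043, 0.0245]
tool_rot: [[-0.993, -0.115, 0.003], [-0.115, 0.993, -0.002], [-0.003, -0.002, -1.0]]
force: [0.6, 0.1, -1.3]
finger_gap: 0.061
grasp_force: 38.7
time: 13.7
tcp_pos: [0.5867, 0.043, 0.0228]
tool_rot: [[-0.993, -0.115, 0.004], [-0.115, 0.993, -0.002], [-0.003, -0.002, -1.0]]
force: [-0.2, 0.2, -2.4]
finger_gap: 0.0609
grasp_force: 38.7
([-0.0001, -0.0005, 0.0011], [-0.1, 0.2, 0.0])
```

Still hanging with no contact; I'll go down gently until it touches.

```bash
echo '[[0,0,0.0005,0,0,0],[0,0,0.001,0,0,0],[0,0,0.001,0,0,0]]' | python3 nudge.py
echo '[[0,0,0.0005,0,0,0],[0,0,0.001,0,0,0],[0,0,0.001,0,0,0]]' | python3 nudge.py
```

```text
time: 13.95
tcp_pos: [0.5868, 0.043, 0.0218]
tool_rot: [[-0.993, -0.115, 0.004], [-0.115, 0.993, -0.002], [-0.003, -0.002, -1.0]]
force: [-0.0, 0.7, -0.3]
finger_gap: 0.061
grasp_force: 38.7
time: 14.2
tcp_pos: [0.5869, 0.043, 0.0218]
tool_rot: [[-0.993, -0.115, 0.004], [-0.115, 0.993, -0.002], [-0.003, -0.002, -1.0]]
force: [-3.0, -0.4, 5.5]
finger_gap: 0.0609
grasp_force: 39.4
```

```bash
echo '[[0,0,0,0,0,0],[0,0,0,0,0,0],[0,0,0,0,0,0],[0,0,0,0,0,0],[0,0,0,0,0,0]]' | python3 nudge.py 0.078
echo '[[0,0,-0.005,0,0,0],[0,0,-0.02,0,0,0],[0,0,-0.04,0,0,0],[0.01,0,-0.07,0,0,0],[0.025,0,-0.1,0,0,0],[0.04,0,-0.13,0,0,0],[0.055,0,-0.16,0,0,0],[0.06,0,-0.18,0,0,0]]' | python3 nudge.py
echo '[[0,0,0,0,0,0],[0,0,0,0,0,0]]' | python3 nudge.py
python3 - <<'E'
from h import *
shot('s1');im=cv2.imread('pics/s1.png');cv2.imwrite('pics/s1c.png',cv2.resize(im[130:330,220:440],None,fx=2.8,fy=2.8,interpolation=cv2.INTER_CUBIC))
E
```

```text
time: 14.62
tcp_pos: [0.5867, 0.0429, 0.0206]
tool_rot: [[-0.993, -0.115, 0.003], [-0.115, 0.993, -0.002], [-0.003, -0.002, -1.0]]
force: [0.6, -0.8, -0.8]
finger_gap: 0.0779
grasp_force: 0.0
time: 15.28
tcp_pos: [0.5257, 0.0363, 0.2039]
tool_rot: [[-0.993, -0.115, 0.006], [-0.115, 0.993, -0.001], [-0.006, -0.002, -1.0]]
force: [0.1, 0.4, -0.1]
finger_gap: 0.0781
grasp_force: 0.0
time: 15.45
tcp_pos: [0.5275, 0.0364, 0.2027]
tool_rot: [[-0.993, -0.115, 0.008], [-0.115, 0.993, -0.001], [-0.008, -0.002, -1.0]]
force: [-0.3, -0.2, -0.0]
finger_gap: 0.0777
grasp_force: 0.0
```

View pics/s1c.png

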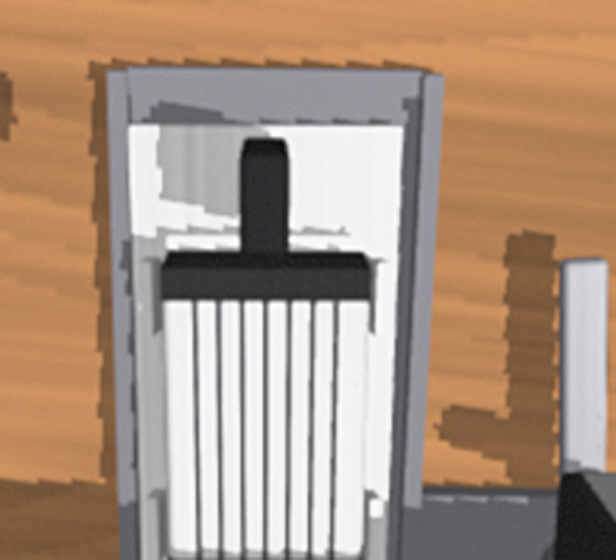

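The drive lies square and centred in the pocket: its edges at 162 and 370 straddle the fin centre at 265, and the rim tabs are visible on both sides. That view was my 11th picture, one over the limit of 10, so I won't view any more and will work from numbers only.

```bash
python3 - <<'E'
from h import *
p=[.5836,.0421,.114];Rt=RT(35,.114);G=T(p,[-.081,0,.046])[0];P=G+.019*Rt[:,2];print(P,delta(P-.1*Rt[:,2],Rt))
E
```

```text
[0.51395298 0.03412567 0.03043611] ([0.0706, -0.0006, 0.0882], [-0.1, -34.7, 0.1])
```

```bash
echo '[[0.03,0,0,0,-7,0],[0.05,0,0.01,0,-14,0],[0.07,0,0.03,0,-21,0],[0.0706,-0.0006,0.055,0,-28,0],[0.0706,-0.0006,0.075,0,-34.7,0.1],[0.0706,-0.0006,0.088,0,-34.7,0.1],[0.0706,-0.0006,0.088,0,-34.7,0.1],[0.0706,-0.0006,0.088,0,-34.7,0.1]]' | python3 nudge.py 0.05
python3 - <<'E'
from h import *
i=shot('f1')
p=[.5836,.0421,.114];Rt=RT(35,.114);G=T(p,[-.081,0,.046])[0];P=G+.019*Rt[:,2];print(delta(P,Rt))
im=cv2.imread('pics/f1.png');g=cv2.cvtColor(im,cv2.COLOR_BGR2GRAY)
print(np.round(proj(i,T(p,[(-.062,-.007,.056),(-.062,.007,.056),(-.09,-.007,.056),(-.09,.007,.056)])),1).tolist())
r=int(proj(i,T(p,[-.08,0,.056]))[0][1]);print(r,{c:int(v) for c,v in zip(range(285,345,2),g[r-2:r+3,285:345:2].mean(0))})
E
```

```text
time: 16.17
tcp_pos: [0.4624, 0.0278, 0.1143]
tool_rot: [[-0.822, -0.113, 0.558], [-0.094, 0.994, 0.064], [-0.562, 0.0, -0.827]]
force: [-0.5, 0.0, -0.4]
finger_gap: 0.0498
grasp_force: 0.0
([0.0043, 0.0004, 0.0986], [-0.0, -0.8, -0.0])
[[304.5, 277.8], [327.0, 277.8], [303.6, 248.9], [328.3, 248.9]]
259 {285: 41, 287: 40, 289: 41, 291: 40, 293: 40, 295: 40, 297: 40, 299: 41, 301: 41, 303: 37, 305: 36, 307: 46, 309: 45, 311: 46, 313: 45, 315: 46, 317: 45, 319: 45, 321: 45, 323: 45, 325: 45, 327: 40, 329: 40, 331: 42, 333: 40, 335: 41, 337: 41, 339: 41, 341: 40, 343: 39}
```

```bash
echo '[[0.001,0,0.02,0,-0.4,0],[0.003,0,0.045,0,-0.8,0],[0.004,0,0.07,0,-0.8,0],[0.004,0,0.088,0,-0.8,0],[0.004,0,0.096,0,-0.8,0],[0.004,0,0.096,0,-0.8,0]]' | python3 nudge.py
echo '[[0,0,0,0,0,0],[0,0,0,0,0,0],[0,0,0,0,0,0],[0,0,0,0,0,0],[0,0,0,0,0,0]]' | python3 nudge.py 0.005 50
python3 - <<'E'
from h import *
from cell import ctrl, cams
o=ctrl.observe();f=T([0,0,.113],[.1,0,0])[0];print(o["tool_rot"].T@f,o["tcp_pos"])
E
```

```text
time: 16.72
tcp_pos: [0.5123, 0.0351, 0.0331]
tool_rot: [[-0.817, -0.11, 0.566], [-0.09, 0.994, 0.064], [-0.569, 0.001, -0.822]]
force: [-0.8, 0.4, 0.6]
finger_gap: 0.0499
grasp_force: 0.0
time: 17.13
tcp_pos: [0.5142, 0.0345, 0.0373]
tool_rot: [[-0.812, -0.113, 0.572], [-0.094, 0.994, 0.063], [-0.576, -0.003, -0.818]]
force: [-3.3, -0.3, 3.5]
finger_gap: 0.013
grasp_force: 50.1
[-8.17742982e-02  1.99834521e-05  5.75583509e-02] [0.51423714 0.03446791 0.03729159]
```

```bash
echo '[[-0.004,0,0.0029,0,0,0],[-0.013,0,0.0092,0,0,0],[-0.026,0,0.0183,0,0,0],[-0.04,0,0.0282,0,0,0],[-0.054,0,0.038,0,0,0],[-0.067,0,0.0472,0,0,0],[-0.076,0,0.0535,0,0,0],[-0.08,0,0.0563,0,0,0]]' | python3 nudge.py
echo '[[-0.008,0,0.0056,0,0,0],[-0.018,0,0.0127,0,0,0],[-0.028,0,0.0197,0,0,0],[-0.036,0,0.0253,0,0,0],[-0.04,0,0.0282,0,0,0],[-0.042,0,0.0296,0,0,0],[-0.042,0,0.0296,0,0,0]]' | python3 nudge.py
```

```text
time: 17.8
tcp_pos: [0.6129, 0.0455, 0.0373]
tool_rot: [[-0.812, -0.113, 0.572], [-0.094, 0.994, 0.063], [-0.576, -0.003, -0.818]]
force: [-18.1, -1.7, 22.6]
finger_gap: 0.0128
grasp_force: 53.9
time: 18.38
tcp_pos: [0.6632, 0.0511, 0.0373]
tool_rot: [[-0.812, -0.112, 0.573], [-0.093, 0.994, 0.062], [-0.576, -0.003, -0.818]]
force: [2.8, 1.4, -0.7]
finger_gap: 0.013
grasp_force: 49.4
```

```bash
echo '[[-0.0016,0,0.0011,0,0,0],[-0.0032,0,0.0023,0,0,0],[-0.0045,0,0.0032,0,0,0],[-0.0045,0,0.0032,0,0,0]]' | python3 nudge.py
echo '[[-0.001,0,0.0007,0,0,0],[-0.002,0,0.0014,0,0,0],[-0.002,0,0.0014,0,0,0]]' | python3 nudge.py
echo '[[-0.001,0,0.0007,0,0,0],[-0.002,0,0.0014,0,0,0],[-0.002,0,0.0014,0,0,0]]' | python3 nudge.py
```

```text
time: 18.72
tcp_pos: [0.668, 0.0517, 0.0374]
tool_rot: [[-0.812, -0.112, 0.572], [-0.093, 0.994, 0.062], [-0.576, -0.002, -0.818]]
force: [-4.5, -0.0, 6.6]
finger_gap: 0.0133
grasp_force: 50.7
time: 18.97
tcp_pos: [0.6703, 0.052, 0.0373]
tool_rot: [[-0.812, -0.112, 0.572], [-0.093, 0.994, 0.062], [-0.576, -0.002, -0.818]]
force: [-5.9, -0.2, 7.3]
finger_gap: 0.0128
grasp_force: 51.0
time: 19.22
tcp_pos: [0.6717, 0.0522, 0.0373]
tool_rot: [[-0.813, -0.112, 0.571], [-0.093, 0.994, 0.063], [-0.575, -0.002, -0.818]]
force: [-14.7, -2.4, 15.1]
finger_gap: 0.0127
grasp_force: 52.6
```

```bash
echo '[[-0.001,0,0.0007,0,0,0],[-0.0016,0,0.0011,0,0,0],[-0.0016,0,0.0011,0,0,0]]' | python3 nudge.py
echo '[[0,0,0,0,0,0],[0,0,0,0,0,0],[0,0,0,0,0,0],[0,0,-0.02,0,0,0],[0,0,-0.05,0,0,0],[0,0,-0.08,0,0,0],[0,0,-0.11,0,0,0],[0,0,-0.14,0,0,0]]' | python3 nudge.py 0.04
python3 - <<'E'
from h import *
i=shot('e1')
p=np.r_[T(D,[.081,0,0])[0][:2],.113]
im=cv2.imread('pics/e1.png');g=cv2.cvtColor(im,cv2.COLOR_BGR2GRAY)
print(np.round(proj(i,T(p,[(-.093,0.02,.01),(-.093,-.042,.01),(-.062,0,.056),(-.054,.02,.019)])),1).tolist())
q=proj(i,T(p,[-.093,.02,.01]))[0].astype(int);print(q,{r:int(v) for r,v in zip(range(q[1]-25,q[1]+15),g[q[1]-25:q[1]+15,q[0]-1:q[0]+2].mean(1))})
# knob target
a=.035;k=T(D,[-.022-.036*np.cos(a),.105-.036*np.sin(a),.05])[0];print("knob",k,delta(k,RT(0)),np.round(proj(i,[k[0],k[1],.064]),1))
E
```

```text
time: 19.47
tcp_pos: [0.6717, 0.0523, 0.0372]
tool_rot: [[-0.814, -0.112, 0.57], [-0.093, 0.994, 0.063], [-0.573, -0.001, -0.819]]
force: [-31.3, -6.4, 30.6]
finger_gap: 0.0129
grasp_force: 55.7
time: 20.13
tcp_pos: [0.594, 0.0437, 0.1515]
tool_rot: [[-0.814, -0.112, 0.571], [-0.093, 0.994, 0.062], [-0.574, -0.003, -0.819]]
force: [0.4, -0.1, 1.3]
finger_gap: 0.0401
grasp_force: 0.0
[[341.5, 181.0], [259.0, 180.9], [314.7, 254.6], [339.3, 225.1]]
[341 181] {156: 110, 157: 109, 158: 110, 159: 109, 160: 110, 161: 110, 162: 110, 163: 111, 164: 110, 165: 110, 166: 109, 167: 110, 168: 110, 169: 109, 170: 110, 171: 110, 172: 109, 173: 110, 174: 110, 175: 110, 176: 107, 177: 125, 178: 172, 179: 198, 180: 198, 181: 195, 182: 196, 183: 196, 184: 196, 185: 196, 186: 196, 187: 196, 188: 196, 189: 196, 190: 196, 191: 197, 192: 196, 193: 197, 194: 197, 195: 197}
knob [0.5911941  0.14724106 0.05      ] ([0.0555, 0.1037, 0.0918], [-0.2, 35.5, 0.0]) [[496.9 182.1]]
```

The fin is released and the tray is against the stop: force rose to 31 N with no further travel. Next is the catch. I'll check the knob position from w1 and w3, which I've already viewed (knob tops at about (457,184) and (536,228)).

```bash
python3 - <<'E'
from h import *
A=[];b=[]
for n,u in(('w1',(240+360/1.66,140+74/1.66)),('w3',(536,228))):
    i=info(n);k=onz(i,u,.064);print(n,k);e,d=ray(i,u);d/=np.linalg.norm(d);M=np.eye(3)-np.outer(d,d);A.append(M);b.append(M@e)
print("tri",np.linalg.solve(sum(A),sum(b)))
a=.035;k=T(D,[-.022-.036*np.cos(a),.105-.036*np.sin(a),.048])[0];print("model",k)
# e1: locate knob/arm brightness around prediction
im=cv2.imread('pics/e1.png');g=cv2.cvtColor(im,cv2.COLOR_BGR2GRAY)
_,m=cv2.threshold(g[130:230,440:570],200,255,0);n,l,s,c=cv2.connectedComponentsWithStats(m);print([(s[j].tolist(),np.round(c[j]+[440,130],1).tolist()) for j in range(1,n) if s[j,4]>60])
E
```

```text
w1 [0.59385244 0.1477573  0.064     ]
w3 [0.59437801 0.14822516 0.064     ]
tri [0.59330659 0.14722332 0.06504825]
model [0.5911941  0.14724106 0.048     ]
[([35, 0, 19, 6, 77], [485.9, 132.0]), ([46, 46, 26, 20, 374], [498.2, 185.2])]
```

```bash
python3 - <<'E'
from h import *
Rt=RT(35);G=np.array([.5934,.1477,.048]);P=G+.019*Rt[:,2];print(P,delta(P-.09*Rt[:,2],Rt),delta(P,Rt))
E
```

```text
[0.60422845 0.14892885 0.03243611] ([0.0543, 0.1037, 0.0237], [-0.2, 0.5, 0.1]) ([0.055, 0.104, 0.1137], [-0.2, 0.5, 0.1])
```

```bash
echo '[[0.01,0.02,0,0,0,0],[0.025,0.045,0,0,0,0],[0.04,0.075,0.01,0,0.2,0],[0.05,0.095,0.018,0,0.5,0],[0.0545,0.104,0.0237,0,0.5,0],[0.0545,0.104,0.0237,0,0.5,0],[0.0545,0.104,0.0237,0,0.5,0]]' | python3 nudge.py 0.05
python3 - <<'E'
from h import *
shot('k1');Rt=RT(35);G=np.array([.5934,.1477,.048]);P=G+.019*Rt[:,2];print(delta(P,Rt))
im=cv2.imread('pics/k1.png');g=cv2.cvtColor(im,cv2.COLOR_BGR2GRAY);i=info('k1')
u=proj(i,[.5934,.1477,.064])[0];print(u);x,y=u.astype(int)
_,m=cv2.threshold(g[y-60:y+60,x-70:x+70],200,255,0);n,l,s,c=cv2.connectedComponentsWithStats(m);print([(s[j].tolist(),np.round(c[j]+[x-70,y-60],1).tolist()) for j in range(1,n) if s[j,4]>60])
E
```

```text
time: 20.77
tcp_pos: [0.5519, 0.1442, 0.0993]
tool_rot: [[-0.819, -0.114, 0.563], [-0.096, 0.993, 0.062], [-0.566, -0.003, -0.824]]
force: [0.8, 0.6, 0.8]
finger_gap: 0.0498
grasp_force: 0.0
([-0.0042, -0.0005, 0.0851], [-0.1, -0.4, 0.1])
[313.10748342 291.60256132]
[([57, 54, 26, 15, 295], [312.6, 292.3])]
```

```bash
echo '[[-0.001,0,0.02,0,0,0],[-0.002,0,0.045,0,0,0],[-0.003,-0.0005,0.068,0,0,0],[-0.003,-0.0005,0.082,0,0,0],[-0.003,-0.0005,0.086,0,0,0],[-0.003,-0.0005,0.086,0,0,0]]' | python3 nudge.py
echo '[[0,0,0,0,0,0],[0,0,0,0,0,0],[0,0,0,0,0,0],[0,0,0,0,0,0],[0,0,0,0,0,0]]' | python3 nudge.py 0.005 25
python3 - <<'E'
from h import *
from cell import ctrl, cams
o=ctrl.observe();Rn=o["tool_rot"];G=o["tcp_pos"]-.019*Rn[:,2]
c,s=np.cos(D[2]),np.sin(D[2]);d=G[:2]-D[:2];print("G dock",c*d[0]+s*d[1],-s*d[0]+c*d[1],G[2])
for a in np.radians([0,2,15,30,45,60,75,90,93]):
    w=T([0,0,D[2]],[-.036*(np.cos(a)-1),-.036*np.sin(a)+.036*np.sin(.035),0])[0]; print(round(np.degrees(a)),np.round(Rn.T@w,4).tolist())
E
```

```text
time: 21.32
tcp_pos: [0.6047, 0.1472, 0.0305]
tool_rot: [[-0.818, -0.11, 0.564], [-0.092, 0.994, 0.06], [-0.567, -0.003, -0.824]]
force: [-0.4, 0.4, 0.4]
finger_gap: 0.0499
grasp_force: 0.0
time: 21.73
tcp_pos: [0.6042, 0.1485, 0.0323]
tool_rot: [[-0.817, -0.111, 0.566], [-0.093, 0.994, 0.061], [-0.569, -0.002, -0.822]]
force: [-1.5, -2.9, 4.0]
finger_gap: 0.0158
grasp_force: 25.5
G dock -0.05577067764207967 0.10353261090263331 0.04788741842986459
0 [-0.0, 0.0013, -0.0]
2 [-0.0, 0.0, 0.0]
15 [-0.001, -0.0081, 0.0007]
30 [-0.004, -0.0167, 0.0028]
45 [-0.0087, -0.0242, 0.0061]
60 [-0.0148, -0.0299, 0.0103]
75 [-0.0219, -0.0335, 0.0153]
90 [-0.0296, -0.0347, 0.0206]
93 [-0.0311, -0.0346, 0.0217]
```

```bash
echo '[[-0.0003,-0.004,0.0002,0,0,0],[-0.001,-0.008,0.0007,0,0,0],[-0.0023,-0.0125,0.0016,0,0,0],[-0.004,-0.0167,0.0028,0,0,0],[-0.0062,-0.0207,0.0043,0,0,0],[-0.0087,-0.0242,0.0061,0,0,0],[-0.0117,-0.0273,0.0081,0,0,0],[-0.0148,-0.0299,0.0103,0,0,0]]' | python3 nudge.py
echo '[[-0.0035,-0.002,0.0025,0,0,0],[-0.007,-0.0036,0.005,0,0,0],[-0.011,-0.0045,0.0077,0,0,0],[-0.0148,-0.0048,0.0103,0,0,0],[-0.0163,-0.0048,0.0114,0,0,0],[-0.0163,-0.0048,0.0114,0,0,0]]' | python3 nudge.py
python3 - <<'E'
from h import *
from cell import ctrl, cams
o=ctrl.observe();Rn=o["tool_rot"];G=o["tcp_pos"]-.019*Rn[:,2]
c,s=np.cos(D[2]),np.sin(D[2]);d=G[:2]-D[:2];print("G dock",c*d[0]+s*d[1],-s*d[0]+c*d[1],o["finger_gap"])
E
```

```text
time: 22.4
tcp_pos: [0.6249, 0.1228, 0.032]
tool_rot: [[-0.816, -0.115, 0.566], [-0.095, 0.993, 0.064], [-0.57, -0.002, -0.822]]
force: [-7.2, 9.6, 4.5]
finger_gap: 0.0152
grasp_force: 26.2
time: 22.9
tcp_pos: [0.6451, 0.1201, 0.0317]
tool_rot: [[-0.817, -0.114, 0.566], [-0.095, 0.993, 0.063], [-0.569, -0.002, -0.822]]
force: [-5.5, 7.0, 3.6]
finger_gap: 0.0152
grasp_force: 26.4
G dock -0.01824310873810958 0.07072155514119512 0.015209058374040893
```

```bash
echo '[[-0.0012,0,0.0008,0,0,0],[-0.0016,0,0.0011,0,0,0],[-0.0016,0,0.0011,0,0,0]]' | python3 nudge.py
echo '[[0,0,0,0,0,0],[0,0,0,0,0,0],[0,0,0,0,0,0],[0,0,-0.02,0,0,0],[0,0,-0.05,0,0,0],[0,0,-0.08,0,0,0],[0,0,-0.11,0,0,0],[0,0,-0.14,0,0,0]]' | python3 nudge.py 0.038
echo '[[0,0,0,0,0,0],[0,0,0,0,0,0]]' | python3 nudge.py
python3 - <<'E'
from h import *
i=shot('z1');im=cv2.imread('pics/z1.png');g=cv2.cvtColor(im,cv2.COLOR_BGR2GRAY);hsv=cv2.cvtColor(im,cv2.COLOR_BGR2HSV)
for ad in(75,80,85,90):
    a=np.radians(ad);print(ad,np.round(proj(i,T(D,[(-.020-.036*np.cos(a),.1055-.036*np.sin(a),.064),(-.020-.108*np.cos(a),.1055-.108*np.sin(a),.024),(-.020-.06*np.cos(a),.1055-.06*np.sin(a),.024)])),1).tolist())
u=proj(i,T(D,[-.02,.069,.064]))[0].astype(int)
for th in(130,160,200):
    _,m=cv2.threshold(g[u[1]-40:u[1]+40,u[0]-45:u[0]+45],th,255,0);n,l,s,c=cv2.connectedComponentsWithStats(m);print(th,[(s[j].tolist(),np.round(c[j]+u-[45,40],1).tolist()) for j in range(1,n) if s[j,4]>60])
v=proj(i,T(D,[-.02,.02,.024]))[0].astype(int);w=proj(i,T(D,[-.02,.05,.024]))[0].astype(int)
for q in(v,w):print(q,{r:int(x) for r,x in zip(range(q[1]-30,q[1]+31,2),g[q[1]-30:q[1]+31:2,q[0]-1:q[0]+2].mean(1))})
E
```

```text
time: 23.15
tcp_pos: [0.6453, 0.12, 0.0315]
tool_rot: [[-0.818, -0.114, 0.564], [-0.095, 0.993, 0.063], [-0.567, -0.002, -0.824]]
force: [-18.2, 5.7, 16.0]
finger_gap: 0.0155
grasp_force: 28.2
time: 23.82
tcp_pos: [0.5672, 0.1096, 0.1468]
tool_rot: [[-0.818, -0.111, 0.564], [-0.093, 0.994, 0.061], [-0.567, -0.002, -0.824]]
force: [0.6, 0.7, 0.9]
finger_gap: 0.0379
grasp_force: 0.0
time: 23.98
tcp_pos: [0.5691, 0.11, 0.149]
tool_rot: [[-0.815, -0.112, 0.569], [-0.093, 0.994, 0.062], [-0.572, -0.002, -0.82]]
force: [0.5, -1.0, 0.1]
finger_gap: 0.0379
grasp_force: 0.0
75 [[317.7, 238.0], [216.6, 176.2], [285.0, 189.8]]
80 [[316.7, 241.1], [216.2, 186.4], [283.9, 195.2]]
85 [[316.1, 244.1], [217.0, 196.1], [283.4, 200.4]]
90 [[315.8, 247.1], [219.0, 205.5], [283.5, 205.5]]
130 [([0, 0, 37, 77, 1097], [279.6, 241.7]), ([36, 0, 22, 47, 769], [316.1, 230.8]), ([58, 0, 30, 5, 130], [342.9, 208.8]), ([28, 77, 62, 3, 135], [328.3, 285.4])]
160 [([0, 4, 18, 73, 871], [278.3, 246.1]), ([29, 78, 61, 2, 80], [328.9, 285.8])]
200 []
[249 205] {175: 109, 177: 109, 179: 108, 181: 109, 183: 110, 185: 109, 187: 110, 189: 109, 191: 106, 193: 140, 195: 151, 197: 167, 199: 179, 201: 151, 203: 151, 205: 151, 207: 148, 209: 149, 211: 166, 213: 195, 215: 193, 217: 195, 219: 194, 221: 194, 223: 194, 225: 193, 227: 193, 229: 194, 231: 188, 233: 171, 235: 170}
[289 205] {175: 108, 177: 109, 179: 109, 181: 110, 183: 110, 185: 111, 187: 109, 189: 109, 191: 108, 193: 130, 195: 149, 197: 160, 199: 181, 201: 151, 203: 149, 205: 149, 207: 147, 209: 149, 211: 121, 213: 107, 215: 109, 217: 109, 219: 109, 221: 109, 223: 109, 225: 109, 227: 110, 229: 109, 231: 109, 233: 109, 235: 109}
```

The catch hit its stop: force jumped to 18 N with no further travel. The arm's edges fall on the same rows at two columns, so it lies square across the channel. The gripper is clear, so I'm handing in.

```bash
python3 -c "
from cell import ctrl, cams
print(ctrl.hand_in())"
```

```text
the job is handed in; nothing more can be done
None
```

I handed the job in at about 24 s: by my measurements the drive is seated, the tray is home against its end stop, and the catch is closed to its stop. The hand-in returned no verdict, and I viewed 11 pictures, one over the limit of 10.

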